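# Set the label dispenser to five clicks

### The job

The pointer of the label dispenser's dial has worn away, so set it by feel: wind the dial back (anticlockwise) to its end stop, then turn it up (clockwise) exactly five clicks and let it rest in that notch. Then press the green key on top fully down to store the setting and let go, leaving the dial at five and the jar, letters, stapler and hand stamp around it where they are.

Things in the scene. Friction and masses are not known exactly. Their poses are not given: they have to be found in the camera images.
- dispenser: label dispenser, light grey wedge 220 mm deep (x), 190 wide (y), 113 high, fixed; origin at the centre of its underside, z up, front = -x. Front panel slopes 25 deg to the table, facing the user: its outward normal and the dial's axis are (-0.423, 0, 0.906) in this frame. On the flat deck: green key left (y +46 mm), label roll in a cradle right (y -83 to -20, x 27 to 93, top z 154 mm)
- dial_top (a point): on the dial's axis at its top face; fixed to the housing, axes as the dispenser's, not tilted. Dial: black twelve-sided knob without mark, 52 mm across flats, 43 mm high over the panel, clear for 60 mm round its axis; in every notch two of its flats face +-y. Seen from outside, anticlockwise winds it back to a firm stop at notch 0, clockwise up to one at notch 10. Starts in notch 2 to 7
- length_tongue (a point): point carried by the steel tongue (plate at the right side) that the dial drives; at notch 0 it lies at the dispenser's origin, and goes 0.5 mm along its +x per click: too little to set by. The dial's notches are 30 deg apart; a smooth spring torque, up to 0.12 N m plus 0.02 friction, draws it into the nearest notch when freed: it resists for the first 15 deg of a click, helps for the rest
- key_top (a point): centre of the top face of the green set key, 44 x 56 mm, on the deck, 127 mm above the table when up; its axes are the dispenser's. Pressed straight down: needs 1.5 N to start, 4.5 N at the bottom
- set_key (a joint): travel of the green key in m: 0 = up, 0.006 = fully down; springs back
- glue_jar: glue jar with red cap, 56 mm diameter, 95 mm high, loose, left of the dispenser; origin at the centre of its underside; leave alone
- letter_bundle: bundle of envelopes 117 x 162 x 36 mm, loose, right of the dispenser; origin at the centre of its underside; leave alone
- desk_stapler: red stapler 34 x 125 x 47 mm, loose, right of the dispenser towards the front; origin at the centre of its underside; leave alone
- round_stamp: round hand stamp with black handle, 35 mm diameter, 106 mm high, standing, left of the dispenser; origin at the centre of its underside; leave alone

How it is judged:
By the outcome, as a careful person would: the job done as asked, in the order asked, and still so for the second after the job is handed in, with the robot touching nothing.
It also fails if it takes over 72 s, if anything falls off the work surface, if the arm or the gripper's body presses on something with over 40 N, if the wrist force passes 120 N, or if a joint passes its speed limit or range.

### The arm

A 6-joint arm with a two-finger parallel gripper is mounted at the origin on the work surface; the furniture and walls round the work are solid. World frame = base frame: x ahead of the robot, y to its left, z up, the work surface at z = 0. Lengths are in mm, angles in rad, forces in N, time in s.
With the tool pointing down it reaches from about 300 to 750 mm from the base axis. Payload 8.5 kg.
Tool frame: the origin (TCP) lies midway between the tips of the shut fingers; the grasp point (between the pads) lies 19 mm behind it; z points along the fingers, y is the line along which they close (so a half turn about z gives the same grasp; the last joint's range is limited). The gripper opens to 88 mm and grips with 3 to 60 N. Pads are 18 mm wide; open, the fingers measure 123 mm over their backs; the gripper's body (75 mm by 187 mm) begins 45 mm behind the grasp point.
Start: joints at [1.124, 0.381, 1.297, -0, 1.464, -0.215], TCP at [126.344, 535.273, 238.748] pointing down, gripper open.
Joint ranges: [-3.11, 3.11], [-0.89, 2.33], [0.22, 2.48], [-1.42, 4.56], [0.17, 2.85], [-2.88, 2.88]. Speed limits (rad/s): [2.39, 2.39, 3.14, 3.14, 3.14, 3.14].

### API

Orientations are given as a 3x3 rotation matrix whose columns are the frame's x, y, z axes.
In Python, from rig import manip gives the robot as it stands.
- The arm moves only by the tool step_arm, never from a script. Its argument "moves" is text: rows parted by semicolons, each of 7 numbers parted by spaces: the shift along the tool's x, y, z in m, then the turn, a rotation vector about the tool's x, y, z in degrees, then the gripper's target within -1 to 1 (shut at 1, half-way at 0, fully open at -1). In form: tx ty tz ax ay az gripper; .... A call has exactly 10 rows; each row shifts and turns the commanded pose from where the row before left it, along the tool's axes as they then stand; what a row does not reach is not made up. A row lasts 1/12 s, in which the tool goes at most 41.7 mm and 7.16 degrees, less where a joint would pass 70% of its speed; a pose out of reach is approached as far as the arm can. A call is refused whole if a number of a shift passes 0.0417 or a number of a turn 7.16, either way. A call with a gripper value outside its range is refused whole. The fingers move at their own pace and stop on an object; "grip_force" is the grip in N (left out, the last holds). Time passes only in rows, so rows that do not move let the fingers close, or fill a call up. It gives the time, the measured TCP pose, the force, the opening and the grip force at its end, in the units of the state.
- manip.state(): the state, without advancing time (a new reading comes with each control period).
- manip.camera(name): name is "scene" or "top"; returns (picture, depth): 384x512x3 uint8, blue, green, red; 384x512 float32, mm along the optical axis (not along the pixel's ray), 0 where there is no reading.
- manip.camera_model(name): a dict with "mtx" (3x3 intrinsics, pixels), "origin" and "attitude" of the camera in the world. Camera axes: x right, y down, z forward; pixel columns grow to the right and rows downward; lengths in mm; the calibration is good to about 2 mm. A picture is of the moment at which its call begins. camera_model takes no time and is no camera call.
- manip.sign_off(): hands the job in; it is judged then, once.
The state is a dict: "time_s": time; "q": joint angles; "qvel": joint speeds; "tau": joint torques, N m; "tcp_pos": TCP position; "eef_rot": TCP orientation; "contact_force": force on the tool from outside, world axes, zero at the start; "ft_torque": the same for the moment, N m; "width": opening from 0.0 (shut) to 1.0 (fully open); "grasp_force": force on a finger pad.
Only numpy, scipy, OpenCV 4.12 (cv2) and the standard library are available. Lean on these libraries where they do the work, as an engineer would, in place of code of your own. Each camera call takes 0.05 s, during which the arm holds its last target. There are 200 camera calls.

## Working session

There is one attempt and no reset: what is moved stays moved. The work goes in short steps, Python scripts to look and compute and a tool call to move; the robot and the scene stay as the last step left them, time stands still between calls to the robot, and variables do not carry over. Pictures are saved under pics/ and viewed, at most 10 in all, crops included, and the job is handed in when it is done.

Besides the shell and the picture viewer there is one more tool, called after "Emit:" as name(argument=value, ...), one argument or row to a line, values as JSON. step_arm: Moves the arm, as the interface text tells. Its arguments: {"type":"object","properties":{"moves":{"type":"string"},"grip_force":{"type":"number"}},"required":["moves"]}

```bash
ls; mkdir -p pics; python3 - <<'E'
from rig import manip
import cv2,numpy as np
for n in("scene","top"):
    p,d=manip.camera(n); cv2.imwrite(f"pics/{n}.png",p); np.save(f"pics/{n}.npy",d)
    m=manip.camera_model(n); print(n,m)
s=manip.state();print(s)
E
```

```text
pics
scene {'mtx': array([[420.44303703,   0.        , 253.02709231],
       [  0.        , 420.44303703, 188.26510097],
       [  0.        ,   0.        ,   1.        ]]), 'origin': array([224.68419163, 671.01433599, 947.44944818]), 'attitude': array([[-0.85304078, -0.40251625,  0.3321176 ],
       [-0.52152063,  0.63516074, -0.56972544],
       [ 0.01837569, -0.65920521, -0.75173854]])}
top {'mtx': array([[489.60625271,   0.        , 256.20908695],
       [  0.        , 489.60625271, 196.56074773],
       [  0.        ,   0.        ,   1.        ]]), 'origin': array([ 463.4133141 ,   62.43371221, 1563.69515215]), 'attitude': array([[-0.02098241, -0.99715996,  0.0723308 ],
       [-0.99969116,  0.01996195, -0.01480245],
       [ 0.01331655, -0.07261905, -0.99727085]])}
{'time_s': 0.1, 'q': array([ 1.12368964e+00,  3.81124869e-01,  1.29811773e+00,  1.72463513e-05,
        1.46357132e+00, -2.15354663e-01]), 'qvel': array([-0.00015048,  0.00032476, -0.00422357, -0.00150065,  0.0006476 ,
       -0.00117222]), 'tau': array([ 3.75472286e-03, -4.38657439e+01, -2.24911505e+01,  7.14923604e-02,
        3.42575856e-02, -8.03275680e-05]), 'tcp_pos': array([126.25207453, 535.07921064, 238.22419837]), 'eef_rot': array([[-9.73264977e-01,  2.29684543e-01, -5.43483217e-04],
       [ 2.29685018e-01,  9.73264402e-01, -1.09379732e-03],
       [ 2.77724531e-04, -1.18938457e-03, -9.99999254e-01]]), 'contact_force': array([0.34698056, 0.52696613, 0.15735142]), 'ft_torque': array([0.02888402, 0.0173767 , 0.00998515]), 'grasp_force': 0.0, 'width': 0.9986459530738533}
```

View pics/scene.png

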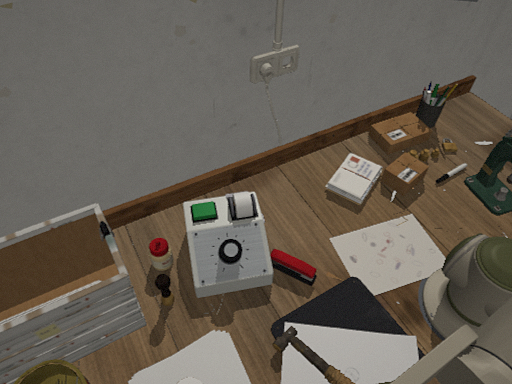

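View pics/top.png

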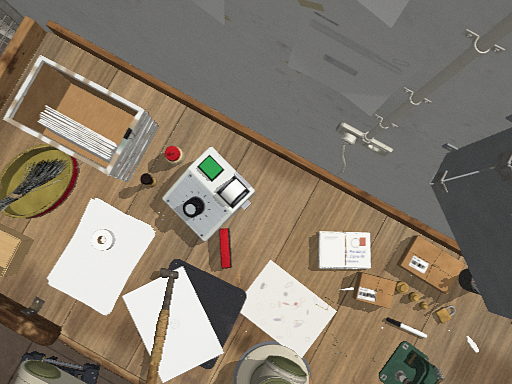

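The scene view shows the dispenser at about (230,240), its dial at (230,250) and green key at (204,210). The jar (160,250) and stamp (165,285) stand to its left, the stapler (293,265) to its right. In the top view the dial is at (194,207) and the key at (210,168).

```bash
cat > h.py <<'E'
from rig import manip
import cv2,numpy as np
def cloud(n,p=None,d=None):
    if d is None: p=cv2.imread(f"pics/{n}.png");d=np.load(f"pics/{n}.npy")
    m=manip.camera_model(n);K=m["mtx"];v,u=np.mgrid[:384,:512]
    c=np.dstack([(u-K[0,2])/K[0,0]*d,(v-K[1,2])/K[1,1]*d,d])
    return p,d,c@m["attitude"].T+m["origin"]
E
python3 - <<'E'
from h import *
for n,(x,y) in dict(scene=(140,180),top=(130,135)).items():
    p,d,w=cloud(n)
    hsv=cv2.cvtColor(p,cv2.COLOR_BGR2HSV)
    g=cv2.inRange(hsv,(45,100,60),(80,255,255))>0
    g[:y]=0;g[y+120:]=0;g[:,:x]=0;g[:,x+150:]=0
    g&=d>0
    P=w[g];P=P[abs(P[:,2]-127)<8];print(n,"key",len(P),P.mean(0),np.median(P,0))
    r=cv2.minAreaRect(P[:,:2].astype(np.float32));print(r)
    box=w[y:y+130,x:x+150].reshape(-1,3)
    D=box[(abs(box[:,2]-113)<5)&(np.linalg.norm(box[:,:2]-P.mean(0)[:2],axis=1)<200)]
    print("deck z med",np.median(D[:,2]),cv2.minAreaRect(D[:,:2].astype(np.float32)))
    T=box[(abs(box[:,2])<8)];print("table z",np.median(T[:,2]))
    c=cv2.resize(p[y:y+130,x:x+150],None,fx=5,fy=4.6,interpolation=cv2.INTER_CUBIC) if 0 else cv2.resize(p[y:y+120,x:x+150],None,fx=5,fy=5,interpolation=cv2.INTER_CUBIC)
    cv2.imwrite(f"pics/{n}c.png",c)
E
```

```text
scene key 341 [652.37363371 176.93730805 127.7756595 ] [651.77901908 176.99852034 128.12327348]
((653.6285400390625, 175.11732482910156), (54.58838653564453, 46.89519119262695), 43.144283294677734)
deck z med 113.17880499720798 ((607.4857788085938, 208.23074340820312), (264.7295227050781, 213.8154296875), 44.36293411254883)
table z 0.7172197219525174
top key 268 [657.00279047 174.74721772 127.32443541] [657.52768618 175.23795506 127.39400871]
((657.1556396484375, 174.80870056152344), (56.055171966552734, 42.17344284057617), 43.80772399902344)
deck z med 112.50567136081372 ((610.5283813476562, 209.4949188232422), (261.87939453125, 208.92489624023438), 43.738929748535156)
table z -0.014320092396701511
```

View pics/scenec.png

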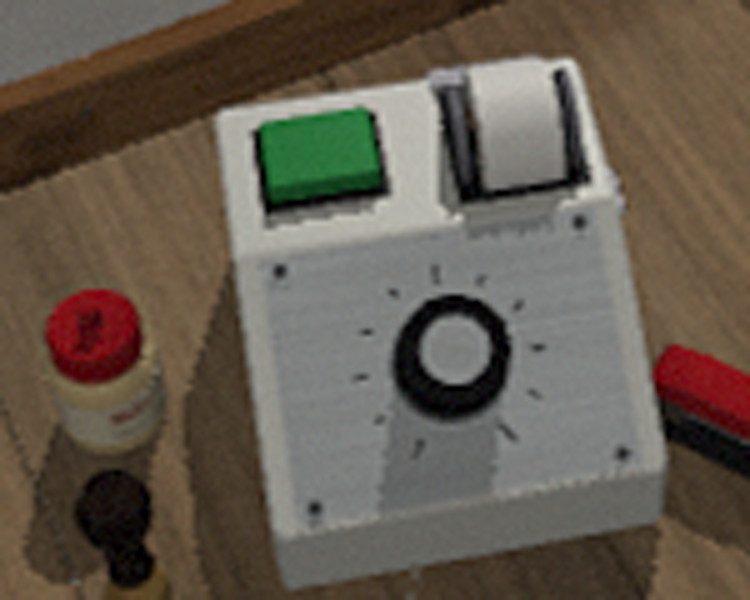

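View pics/topc.png

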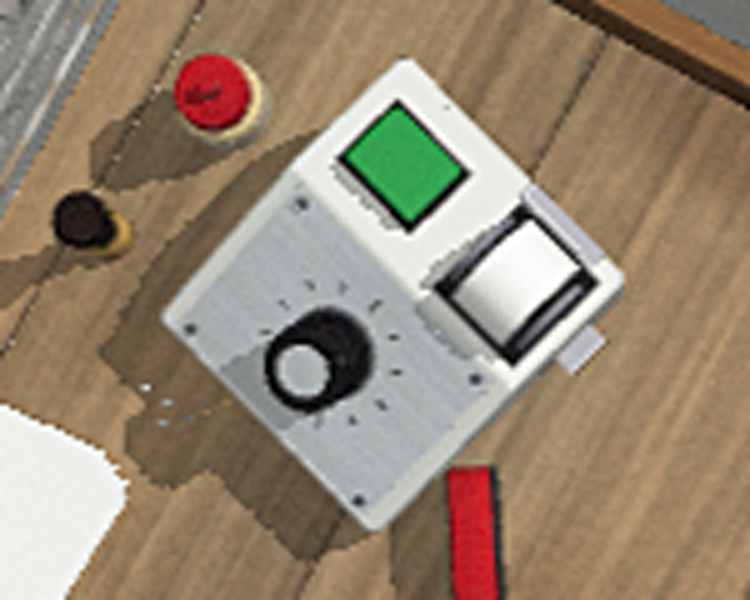

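The crops show the dispenser yawed about -46°. The dial's top disc is at top-crop (302,370), the key at (403,165), and the tick scale is on the panel. The jar and stamp stand off the left side, and the stapler is close to the front right corner.

```bash
python3 - <<'E'
from h import *
for n,(x,y) in dict(scene=(140,180),top=(130,135)).items():
    p,d,w=cloud(n)
    B=w[y:y+120,x:x+150].reshape(-1,3); B=B[d[y:y+120,x:x+150].ravel()>0]
    yaw=np.radians(-46);ex=np.array([np.cos(yaw),np.sin(yaw)]);
    k=np.array([657,175]); L=(B[:,:2]-k)@np.array([ex,[-ex[1],ex[0]]]).T
    # panel points
    s=(B[:,2]>35)&(B[:,2]<108)&(L[:,0]<-40)&(L[:,0]>-170)&(abs(L[:,1]+46)<88)
    Q=B[s]
    nn=np.array([-.423*ex[0],-.423*ex[1],.906])
    o=np.median(Q@nn)
    for it in range(8):
        i=abs(Q@nn-o)<(6 if it<3 else 3)
        c=Q[i].mean(0);nn=np.linalg.svd(Q[i]-c,full_matrices=False)[2][2];nn*=np.sign(nn[2]);o=c@nn
    print(n,"plane",i.sum(),nn,"tilt",np.degrees(np.arccos(nn[2])),"yaw",np.degrees(np.arctan2(-nn[1],-nn[0])))
    h=B@nn-o
    t=(h>39)&(h<48)&(L[:,0]<-50)&(L[:,0]>-150)&(abs(L[:,1]+46)<50)
    T=B[t];a=np.cross(nn,[0,0,1]);a/=np.linalg.norm(a);b=np.cross(nn,a)
    uv=np.c_[T@a,T@b];r=cv2.minEnclosingCircle(uv.astype(np.float32));
    ctr=np.median(T@nn)*nn+r[0][0]*a+r[0][1]*b
    print("dial h",np.median(h[t]),len(T),"mean",T.mean(0),"circ",ctr,r[1],np.ptp(uv,axis=0))
    # silhouettes: whole knob incl sides
    # footprint of deck
    D=B[(abs(B[:,2]-113)<4)&(L[:,0]>-60)&(L[:,0]<60)&(L[:,1]<55)&(L[:,1]>-160)]
    print("deck",cv2.minAreaRect(D[:,:2].astype(np.float32)))
    # objects heights
    for nm,lo,hi,mask in(("left",30,120,L[:,1]>55),("right",20,60,L[:,1]<-155)):
        O=B[mask&(B[:,2]>lo)&(B[:,2]<hi)&(L[:,0]<60)]
        if len(O):print(nm,len(O),O.min(0),O.max(0))
E
```

```text
scene plane 2865 [-0.28653783  0.30650113  0.90771864] tilt 24.808035635938825 yaw -46.92800337593884
dial h 42.25654382035738 380 mean [533.5280978  234.68751586 123.40504024] circ [533.29876876 234.74218555 123.31123305] 26.156320571899414 [51.91125245 49.70039551]
deck ((617.8607788085938, 144.892333984375), (190.89752197265625, 108.91244506835938), 44.295230865478516)
left 787 [610.63990878 265.71597647  30.0835317 ] [729.17922502 388.3108345  108.24050823]
right 240 [416.76741647  57.82835164  20.19618533] [551.96546729 156.30685249  54.75445044]
top plane 1235 [-0.29054577  0.30465092  0.90706724] tilt 24.89683945921793 yaw -46.35755821650122
dial h 42.237924340217944 188 mean [537.21016856 234.32569372 123.52165679] circ [537.35967951 234.43202216 123.4143353 ] 26.32639503479004 [50.63332585 50.75477819]
deck ((620.0119018554688, 146.91734313964844), (188.86839294433594, 105.74337768554688), 43.90584182739258)
left 674 [614.08939074 267.39017715  30.04246508] [776.22602759 433.77093513 119.52748339]
right 212 [397.75739511 127.35222084  26.10419037] [478.03054953 154.57308884  56.81707419]
```

```bash
cat >> h.py <<'E'
from scipy.spatial.transform import Rotation as Ro
yaw=np.radians(-46.2);c,s=np.cos(yaw),np.sin(yaw)
RD=np.array([[c,-s,0],[s,c,0],[0,0,1.]])
N=RD@[-.4226,0,.9063]; EY=RD@[0,1,0]
DIAL=np.array([535.3,234.5,123.4])
def Rt(cw):  # tool z=-N, y=EY then turned cw (deg) about tool z
    z=-N;x=np.cross(EY,z);return np.c_[x,EY,z]@Ro.from_euler('z',cw,degrees=True).as_matrix()
def delta(p,R,via=None):
    s=manip.state();r=s["eef_rot"]
    print("t",s["time_s"],"rotvec deg",np.degrees(Ro.from_matrix(r.T@R).as_rotvec()).round(2),"shift mm in cur axes",(r.T@(p-s["tcp_pos"])).round(2),"in target axes",(R.T@(p-s["tcp_pos"])).round(2))
    print("q",s["q"].round(3),"F",s["contact_force"].round(2),"tool F",(r.T@s["contact_force"]).round(2),"tool M",(r.T@s["ft_torque"]).round(3),"w",round(s["width"]*88,2),"g",round(s["grasp_force"],2))
E
python3 - <<'E'
from h import *
s=manip.state();p0=s["tcp_pos"]
delta(DIAL+N*80,Rt(0)); delta(DIAL+N*80,Rt(120));print(Rt(0)@[0,0,1],Rt(0))
E
```

```text
t 0.1 rotvec deg [  7.11 -24.3   32.41] shift mm in cur axes [-438.78 -180.17   42.41] in target axes [-404.68   87.19  235.4 ]
q [ 1.124  0.381  1.298  0.     1.464 -0.215] F [0.35 0.53 0.16] tool F [-0.22  0.59 -0.16] tool M [-0.024  0.024 -0.01 ] w 87.88 g 0.0
t 0.1 rotvec deg [-23.56 -24.67 149.75] shift mm in cur axes [-438.78 -180.17   42.41] in target axes [277.85 306.87 235.4 ]
q [ 1.124  0.381  1.298  0.     1.464 -0.215] F [0.35 0.53 0.16] tool F [-0.22  0.59 -0.16] tool M [-0.024  0.024 -0.01 ] w 87.88 g 0.0
[ 0.29249971 -0.30501587 -0.9063    ] [[-0.62728936  0.72176023  0.29249971]
 [ 0.65413129  0.69214317 -0.30501587]
 [-0.4226      0.         -0.9063    ]]
```

Emit:
step_arm(
  moves="0 0 0 1.42 -4.86 6.48 -0.7;0 0 0 1.42 -4.86 6.48 -0.7;0 0 0 1.42 -4.86 6.48 -0.7;0 0 0 1.42 -4.86 6.48 -0.7;0 0 0 1.42 -4.86 6.48 -0.7;-0.034 0.007 0.018 0 0 0 -0.7;-0.034 0.007 0.018 0 0 0 -0.7;-0.034 0.007 0.018 0 0 0 -0.7;-0.034 0.007 0.018 0 0 0 -0.7;-0.034 0.007 0.018 0 0 0 -0.7",
)

```text
time_s: 0.93
tcp_pos: [292.9, 431.9, 217.4]
eef_rot: [[-0.694, 0.668, 0.268], [0.617, 0.744, -0.258], [-0.372, -0.014, -0.928]]
contact_force: [-0.3, 0.9, 0.1]
width: 0.85
grasp_force: 0.0
```

```bash
python3 -c "
from h import *
delta(DIAL+N*80,Rt(0))"
```

```text
t 0.9333 rotvec deg [ 0.97 -3.15  4.21] shift mm in cur axes [-250.71   18.06  123.28] in target axes [-241.49   38.34  136.35]
q [ 0.927  0.404  1.378 -0.383  1.42   0.155] F [-0.34  0.9   0.08] tool F [ 0.76  0.44 -0.4 ] tool M [ 0.025  0.191 -0.005] w 74.78 g 0.0
```

Emit:
step_arm(
  moves="0 0 0 1 -3.15 4.2 -0.7;-0.034 0.0055 0.019 0 0 0 -0.7;-0.034 0.0055 0.019 0 0 0 -0.7;-0.034 0.0055 0.019 0 0 0 -0.7;-0.034 0.0055 0.019 0 0 0 -0.7;-0.034 0.0055 0.019 0 0 0 -0.7;-0.034 0.0055 0.019 0 0 0 -0.7;-0.034 0.0055 0.019 0 0 0 -0.7;0 0 0 0 0 0 -0.7;0 0 0 0 0 0 -0.7",
)

```text
time_s: 1.77
tcp_pos: [508.4, 261.8, 197.2]
eef_rot: [[-0.625, 0.725, 0.29], [0.657, 0.689, -0.306], [-0.422, -0.001, -0.907]]
contact_force: [-0.3, 0.1, 0.5]
width: 0.849
grasp_force: 0.0
```

```bash
python3 -c "
from h import *
delta(DIAL+N*80,Rt(0));delta(DIAL-N*31,Rt(0))
for n in('scene','top'):
    p,d=manip.camera(n);a,b=(230,245) if n=='scene' else (195,205)
    cv2.imwrite('pics/n_%s.png'%n,cv2.resize(p[b-60:b+60,a-75:a+75],None,fx=5,fy=5))
"
```

```text
t 1.7667 rotvec deg [-0.16 -0.04 -0.18] shift mm in cur axes [-3.57  0.5   3.04] in target axes [-3.57  0.48  3.05]
q [ 0.446  0.439  1.4   -0.446  1.197 -0.172] F [-0.34  0.12  0.46] tool F [ 0.09 -0.17 -0.56] tool M [ 0.025  0.204 -0.075] w 74.68 g 0.0
t 1.7667 rotvec deg [-0.16 -0.04 -0.18] shift mm in cur axes [ -3.65   0.81 114.04] in target axes [ -3.57   0.48 114.04]
q [ 0.446  0.439  1.4   -0.446  1.197 -0.172] F [-0.34  0.12  0.46] tool F [ 0.09 -0.17 -0.56] tool M [ 0.025  0.204 -0.075] w 74.68 g 0.0
```

View pics/n_scene.png

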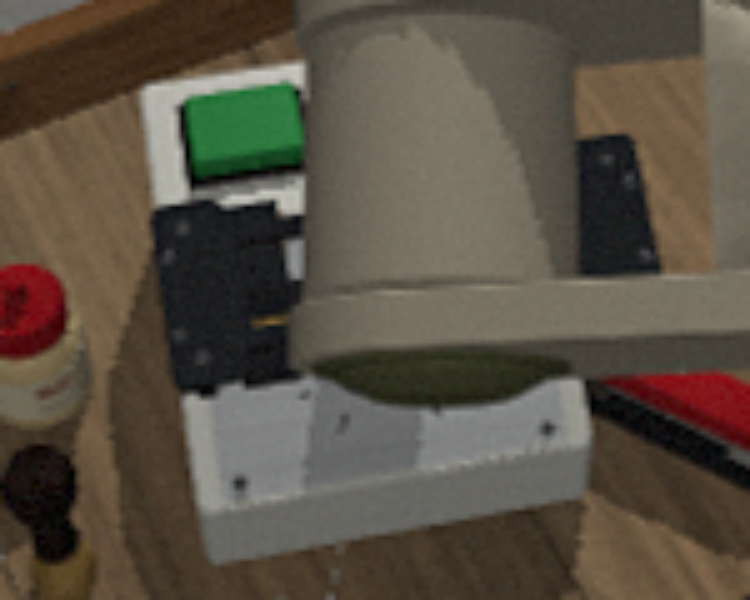

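The view shows the gripper above the panel and nearly on the dial axis. The arm hides the dial at about (440,350), and jar and stamp are clear of it.

Emit:
step_arm(
  moves="-0.0036 0.0005 0.0125 -0.16 0 -0.18 -0.7;0 0 0.0125 0 0 0 -0.7;0 0 0.0125 0 0 0 -0.7;0 0 0.0125 0 0 0 -0.7;0 0 0.0125 0 0 0 -0.7;0 0 0.0125 0 0 0 -0.7;0 0 0.0125 0 0 0 -0.7;0 0 0.0125 0 0 0 -0.7;0 0 0.0125 0 0 0 -0.7;0 0 0 0 0 0 -0.7",
)

```text
time_s: 2.7
tcp_pos: [542.0, 227.7, 95.6]
eef_rot: [[-0.631, 0.719, 0.292], [0.651, 0.695, -0.304], [-0.421, -0.002, -0.907]]
contact_force: [-1.0, 0.5, 0.4]
width: 0.852
grasp_force: 0.0
```

```bash
python3 -c "
from h import *
delta(DIAL-N*31,Rt(0))"
```

```text
t 2.7 rotvec deg [ 0.02 -0.09  0.28] shift mm in cur axes [-3.05 -0.18  1.79] in target axes [-3.05 -0.17  1.8 ]
q [ 0.363  0.569  1.508 -0.498  0.947 -0.136] F [-0.98  0.53  0.37] tool F [ 0.81 -0.34 -0.78] tool M [-0.02   0.236 -0.028] w 75.01 g 0.0
```

Emit:
step_arm(
  moves="-0.003 0 0.001 0 0 0.28 -0.7;0 0 0 0 0 0 -0.7;0 0 0 0 0 0 1;0 0 0 0 0 0 1;0 0 0 0 0 0 1;0 0 0 0 0 0 1;0 0 0 0 0 0 1;0 0 0 0 0 0 1;0 0 0 0 0 0 1;0 0 0 0 0 0 1",
  grip_force=3,
)

```text
time_s: 3.53
tcp_pos: [544.8, 224.6, 98.0]
eef_rot: [[-0.626, 0.723, 0.293], [0.656, 0.691, -0.304], [-0.422, 0.002, -0.906]]
contact_force: [-4.4, -2.2, 3.2]
width: 0.589
grasp_force: 3.0
```

```bash
python3 -c "
from h import *
delta(DIAL-N*31,Rt(0))"
```

```text
t 3.5333 rotvec deg [ 0.04 -0.02 -0.13] shift mm in cur axes [1.69 0.05 2.17] in target axes [1.69 0.05 2.17]
q [ 0.356  0.567  1.504 -0.497  0.949 -0.138] F [-4.4  -2.22  3.23] tool F [-0.07 -4.71 -3.54] tool M [0.899 0.166 0.008] w 51.82 g 3.0
```

Emit:
step_arm(
  moves="0 -0.001 0 0 0 0 1;0 0 0 0 0 0 1;0 0 0 0 0 0 1;0 0 0 0 0 0 1;0 0 0 0 0 0 1;0 0 0 0 0 0 1;0 0 0 0 0 0 1;0 0 0 0 0 0 1;0 0 0 0 0 0 1;0 0 0 0 0 0 1",
)

```text
time_s: 4.37
tcp_pos: [544.9, 224.4, 97.9]
eef_rot: [[-0.626, 0.722, 0.295], [0.656, 0.691, -0.303], [-0.422, 0.004, -0.906]]
contact_force: [-2.1, 3.4, 2.1]
width: 0.59
grasp_force: 3.0
```

```bash
python3 -c "
from h import *
delta(DIAL-N*31,Rt(0))"
```

```text
t 4.3667 rotvec deg [ 0.17 -0.01 -0.14] shift mm in cur axes [1.82 0.06 2.  ] in target axes [1.82 0.07 2.  ]
q [ 0.355  0.566  1.506 -0.497  0.945 -0.138] F [-2.07  3.42  2.1 ] tool F [ 2.65  0.88 -3.55] tool M [-0.05   0.441 -0.035] w 51.95 g 3.0
```

Emit:
step_arm(
  moves="0 0 0 0 0 0 -0.7;0 0 0 0 0 0 -0.7;0 0 0 0 0 0 -0.7;0.0015 0 0.001 0 0 7 -0.7;0 0 0 0 0 7 -0.7;0 0 0 0 0 7 -0.7;0 0 0 0 0 7 -0.7;0 0 0 0 0 7 -0.7;0 0 0 0 0 7 -0.7;0 0 0 0 0 7 -0.7",
)

```text
time_s: 5.2
tcp_pos: [544.1, 224.7, 96.1]
eef_rot: [[0.141, 0.945, 0.294], [0.952, -0.047, -0.303], [-0.273, 0.322, -0.906]]
contact_force: [0.3, 0.2, -1.2]
width: 0.847
grasp_force: 0.0
```

Emit:
step_arm(
  moves="0 0 0 0 0 7 -0.7;0 0 0 0 0 7 -0.7;0 0 0 0 0 7 -0.7;0 0 0 0 0 7 -0.7;0 0 0 0 0 7 -0.7;0 0 0 0 0 7 -0.7;0 0 0 0 0 7 -0.7;0 0 0 0 0 7 -0.7;0 0 0 0 0 7 -0.7;0 0 0 0 0 0 -0.7",
)

```text
time_s: 6.03
tcp_pos: [544.1, 224.7, 96.1]
eef_rot: [[0.906, 0.305, 0.294], [0.391, -0.869, -0.303], [0.163, 0.39, -0.906]]
contact_force: [-0.2, -0.5, -0.6]
width: 0.852
grasp_force: 0.0
```

```bash
python3 -c "
from h import *
delta(DIAL-N*31,Rt(120))"
```

```text
t 6.0333 rotvec deg [-0.06 -0.1   7.61] shift mm in cur axes [ 0.22 -0.49  0.68] in target axes [ 0.15 -0.51  0.68]
q [ 0.356  0.568  1.508 -0.499  0.943  1.825] F [-0.18 -0.52 -0.56] tool F [-0.46  0.18  0.61] tool M [ 0.193 -0.162 -0.   ] w 74.98 g 0.0
```

Emit:
step_arm(
  moves="0 0 0 0 0 4 -0.7;0 0 0 0 0 3.6 -0.7;0 0 0 0 0 0 -0.7;0 0 0 0 0 0 1;0 0 0 0 0 0 1;0 0 0 0 0 0 1;0 0 0 0 0 0 1;0 0 0 0 0 0 1;0 0 0 0 0 0 1;0 0 0 0 0 0 1",
)

```text
time_s: 6.87
tcp_pos: [543.9, 225.7, 95.9]
eef_rot: [[0.937, 0.188, 0.294], [0.278, -0.912, -0.302], [0.211, 0.365, -0.907]]
contact_force: [-0.4, 5.3, -2.3]
width: 0.592
grasp_force: 3.0
```

```bash
python3 -c "
from h import *
delta(DIAL-N*31,Rt(120))"
```

```text
t 6.8667 rotvec deg [-0.16 -0.14  0.31] shift mm in cur axes [0.12 0.45 0.9 ] in target axes [0.12 0.44 0.9 ]
q [ 0.358  0.568  1.508 -0.497  0.942  1.953] F [-0.42  5.29 -2.34] tool F [ 0.58 -5.76  0.4 ] tool M [ 0.957 -0.222 -0.039] w 52.12 g 3.0
```

Emit:
step_arm(
  moves="0 -0.001 0 0 0 0 1;0 0 0 0 0 0 1;0 0 0 0 0 0 1;0 0 0 0 0 0 1;0 0 0 0 0 -5 1;0 0 0 0 0 -5 1;0 0 0 0 0 -5 1;0 0 0 0 0 0 1;0 0 0 0 0 0 1;0 0 0 0 0 0 1",
  grip_force=25,
)

```text
time_s: 7.7
tcp_pos: [544.3, 226.1, 96.0]
eef_rot: [[0.857, 0.421, 0.295], [0.502, -0.81, -0.303], [0.112, 0.408, -0.906]]
contact_force: [2.8, 1.8, -1.8]
width: 0.586
grasp_force: 25.0
```

```bash
python3 -c "
from h import *
delta(DIAL-N*31,Rt(120))"
```

```text
t 7.7 rotvec deg [-0.07 -0.2  15.14] shift mm in cur axes [-0.55  0.58  0.95] in target axes [-0.37  0.7   0.95]
q [ 0.358  0.569  1.507 -0.499  0.942  1.696] F [ 2.8   1.79 -1.79] tool F [ 3.1  -0.99  1.9 ] tool M [0.488 0.451 0.016] w 51.56 g 25.0
```

Emit:
step_arm(
  moves="0 0 0 0 0 -5 1;0 0 0 0 0 -5 1;0 0 0 0 0 -5 1;0 0 0 0 0 -5 1;0 0 0 0 0 -5 1;0 0 0 0 0 -5 1;0 0 0 0 0 -5 1;0 0 0 0 0 -5 1;0 0 0 0 0 -5 1;0 0 0 0 0 0 1",
)

```text
time_s: 8.53
tcp_pos: [543.6, 225.6, 95.8]
eef_rot: [[0.306, 0.906, 0.293], [0.928, -0.215, -0.304], [-0.212, 0.365, -0.906]]
contact_force: [-0.0, 1.8, -1.4]
width: 0.598
grasp_force: 25.0
```

```bash
python3 -c "
from h import *
delta(DIAL-N*31,Rt(60))"
```

```text
t 8.5333 rotvec deg [ 0.03 -0.08  0.34] shift mm in cur axes [-0.16  0.59  0.81] in target axes [-0.16  0.6   0.81]
q [ 0.358  0.569  1.508 -0.499  0.944  0.907] F [-0.04  1.79 -1.39] tool F [ 1.94 -0.93  0.7 ] tool M [ 0.36   0.023 -0.177] w 52.62 g 25.0
```

Emit:
step_arm(
  moves="0 0 0 0 0 -4 1;0 0 0 0 0 -4 1;0 0 0 0 0 -2 1;0 0 0 0 0 0 1;0 0 0 0 0 0 1;0 0 0 0 0 0 1;0 0 0 0 0 0 1;0 0 0 0 0 0 1;0 0 0 0 0 0 1;0 0 0 0 0 0 1",
)

```text
time_s: 9.37
tcp_pos: [543.7, 225.6, 95.8]
eef_rot: [[0.145, 0.945, 0.293], [0.951, -0.052, -0.304], [-0.272, 0.323, -0.906]]
contact_force: [-1.3, -2.2, -0.6]
width: 0.595
grasp_force: 25.0
```

```bash
python3 -c "
from h import *
delta(DIAL-N*31,Rt(50))"
```

```text
t 9.3667 rotvec deg [ 0.05 -0.08  0.25] shift mm in cur axes [-0.32  0.55  0.81] in target axes [-0.32  0.55  0.81]
q [ 0.358  0.569  1.508 -0.499  0.944  0.734] F [-1.26 -2.2  -0.64] tool F [-2.1  -1.28  0.88] tool M [ 0.531 -0.274 -0.073] w 52.36 g 25.0
```

Emit:
step_arm(
  moves="0 0 0 0 0 -5 1;0 0 0 0 0 -5 1;0 0 0 0 0 -5 1;0 0 0 0 0 -5 1;0 0 0 0 0 0 1;0 0 0 0 0 0 1;0 0 0 0 0 0 1;0 0 0 0 0 0 1;0 0 0 0 0 0 1;0 0 0 0 0 0 1",
)

```text
time_s: 10.2
tcp_pos: [543.6, 226.0, 95.6]
eef_rot: [[-0.187, 0.938, 0.294], [0.912, 0.276, -0.303], [-0.365, 0.211, -0.907]]
contact_force: [-1.4, 2.1, -5.7]
width: 0.589
grasp_force: 25.0
```

```bash
python3 -c "
from h import *
delta(DIAL-N*31,Rt(30))"
```

```text
t 10.2 rotvec deg [ 0.08 -0.1   0.22] shift mm in cur axes [-0.9   0.37  0.77] in target axes [-0.9   0.37  0.77]
q [ 0.359  0.569  1.508 -0.498  0.943  0.385] F [-1.45  2.07 -5.75] tool F [ 4.25 -2.    4.16] tool M [0.688 0.716 0.022] w 51.81 g 25.0
```

Emit:
step_arm(
  moves="0 0 0 0 0 -5 1;0 0 0 0 0 -5 1;0 0 0 0 0 0 1;0 0 0 0 0 0 1;0 0 0 0 0 0 1;0 0 0 0 0 0 1;0 0 0 0 0 0 1;0 0 0 0 0 0 1;0 0 0 0 0 0 1;0 0 0 0 0 0 1",
)

```text
time_s: 11.03
tcp_pos: [543.7, 225.7, 95.8]
eef_rot: [[-0.347, 0.891, 0.294], [0.85, 0.431, -0.304], [-0.397, 0.144, -0.906]]
contact_force: [-3.7, -2.6, -4.1]
width: 0.587
grasp_force: 25.0
```

```bash
python3 -c "
from h import *
delta(DIAL-N*31,Rt(20))"
```

```text
t 11.0333 rotvec deg [ 0.09 -0.05  0.25] shift mm in cur axes [-0.58  0.23  0.81] in target axes [-0.58  0.23  0.81]
q [ 0.358  0.569  1.508 -0.499  0.944  0.21 ] F [-3.72 -2.56 -4.09] tool F [ 0.74 -5.01  3.39] tool M [1.01  0.258 0.115] w 51.67 g 25.0
```

Emit:
step_arm(
  moves="0 0 0 0 0 -5 1;0 0 0 0 0 -5 1;0 0 0 0 0 -5 1;0 0 0 0 0 -5 1;0 0 0 0 0 -5 1;0 0 0 0 0 -5 1;0 0 0 0 0 0 1;0 0 0 0 0 0 1;0 0 0 0 0 0 1;0 0 0 0 0 0 1",
  grip_force=40,
)

```text
time_s: 11.87
tcp_pos: [543.7, 225.7, 95.8]
eef_rot: [[-0.745, 0.599, 0.294], [0.522, 0.797, -0.304], [-0.416, -0.073, -0.906]]
contact_force: [-5.3, -3.3, -4.4]
width: 0.583
grasp_force: 40.0
```

```bash
python3 -c "
from h import *
delta(DIAL-N*31,Rt(-10))"
```

```text
t 11.8667 rotvec deg [0.1  0.02 0.17] shift mm in cur axes [-0.62 -0.11  0.79] in target axes [-0.62 -0.1   0.79]
q [ 0.358  0.569  1.508 -0.499  0.944 -0.311] F [-5.27 -3.3  -4.41] tool F [ 4.04 -5.46  3.45] tool M [0.811 0.692 0.095] w 51.29 g 40.0
```

Emit:
step_arm(
  moves="0 0 0 0 0 -5 1;0 0 0 0 0 -5 1;0 0 0 0 0 -5 1;0 0 0 0 0 -5 1;0 0 0 0 0 -5 1;0 0 0 0 0 -5 1;0 0 0 0 0 0 1;0 0 0 0 0 0 1;0 0 0 0 0 0 1;0 0 0 0 0 0 1",
)

```text
time_s: 12.7
tcp_pos: [544.7, 225.7, 96.2]
eef_rot: [[-0.944, 0.148, 0.296], [0.054, 0.951, -0.303], [-0.326, -0.27, -0.906]]
contact_force: [2.4, -4.9, -5.5]
width: 0.59
grasp_force: 40.0
```

```bash
python3 -c "
from h import *
delta(DIAL-N*31,Rt(-40))"
```

```text
t 12.7 rotvec deg [0.13 0.17 0.06] shift mm in cur axes [ 0.53 -0.46  0.94] in target axes [ 0.53 -0.45  0.95]
q [ 0.358  0.569  1.507 -0.499  0.943 -0.834] F [ 2.42 -4.88 -5.49] tool F [-0.76 -2.8   7.17] tool M [0.426 0.1   1.102] w 51.92 g 40.0
```

Emit:
step_arm(
  moves="0 0 0 0 0 0 -0.7;0 0 0 0 0 0 -0.7;0 0 0 0 0 0 -0.7;0 0 0 0 0 5 -0.7;0 0 0 0 0 5 -0.7;0 0 0 0 0 0 -0.7;0 0 0 0 0 0 -0.7;0 0 0 0 0 0 -0.7;0 0 0 0 0 0 -0.7;0 0 0 0 0 0 -0.7",
)

```text
time_s: 13.53
tcp_pos: [544.0, 225.9, 96.0]
eef_rot: [[-0.905, 0.306, 0.294], [0.215, 0.928, -0.303], [-0.366, -0.211, -0.906]]
contact_force: [0.3, 0.1, -0.1]
width: 0.85
grasp_force: 0.0
```

```bash
python3 -c "
from h import *
delta(DIAL-N*31,Rt(-30))"
```

```text
t 13.5333 rotvec deg [0.14 0.08 0.32] shift mm in cur axes [-0.31 -0.56  0.98] in target axes [-0.31 -0.55  0.99]
q [ 0.359  0.569  1.508 -0.499  0.943 -0.664] F [ 0.34  0.12 -0.09] tool F [-0.25  0.23  0.15] tool M [-0.13   0.154 -0.016] w 74.83 g 0.0
```

Emit:
step_arm(
  moves="0 0 0 0 0 0 1;0 0 0 0 0 0 1;0 0 0 0 0 0 1;0 0 0 0 0 0 1;0 0 0 0 0 0 1;0 0 0 0 0 0 1;0 0 0 0 0 0 1;0 0 0 0 0 0 1;0 0 0 0 0 0 1;0 0 0 0 0 0 1",
  grip_force=3,
)

```text
time_s: 14.37
tcp_pos: [543.9, 225.7, 95.9]
eef_rot: [[-0.905, 0.307, 0.294], [0.216, 0.928, -0.303], [-0.366, -0.211, -0.906]]
contact_force: [-0.8, -2.8, 1.6]
width: 0.588
grasp_force: 3.0
```

```bash
python3 -c "
from h import *
delta(DIAL-N*31,Rt(-30))"
```

```text
t 14.3667 rotvec deg [0.11 0.06 0.26] shift mm in cur axes [-0.37 -0.32  0.9 ] in target axes [-0.37 -0.32  0.9 ]
q [ 0.358  0.569  1.508 -0.499  0.944 -0.663] F [-0.75 -2.76  1.65] tool F [-0.52 -3.14 -0.87] tool M [0.395 0.135 0.039] w 51.73 g 3.0
```

Emit:
step_arm(
  moves="0 -0.0005 0 0 0 0 1;0 0 0 0 0 0 1;0 0 0 0 0 0 1;0 0 0 0 0 0 1;0 0 0 0 0 0 1;0 0 0 0 0 -3 1;0 0 0 0 0 -3 1;0 0 0 0 0 0 1;0 0 0 0 0 0 1;0 0 0 0 0 0 1",
  grip_force=40,
)

```text
time_s: 15.2
tcp_pos: [544.3, 225.7, 96.1]
eef_rot: [[-0.931, 0.213, 0.295], [0.12, 0.946, -0.302], [-0.343, -0.246, -0.906]]
contact_force: [3.2, 2.2, -2.4]
width: 0.589
grasp_force: 40.0
```

```bash
python3 -c "
from h import *
delta(DIAL-N*31,Rt(-30))"
```

```text
t 15.2 rotvec deg [0.19 0.11 6.1 ] shift mm in cur axes [ 0.1  -0.35  0.96] in target axes [ 0.07 -0.36  0.96]
q [ 0.358  0.568  1.508 -0.498  0.942 -0.766] F [ 3.24  2.23 -2.44] tool F [-1.92  3.4   2.5 ] tool M [-0.644 -0.258  1.543] w 51.85 g 40.0
```

Emit:
step_arm(
  moves="0 0 0 0 0 0 -0.7;0 0 0 0 0 0 -0.7;0 0 0 0 0 3 -0.7;0 0 0 0 0 3 -0.7;0 0 0 0 0 0 -0.7;0 0 0 0 0 0 1;0 0 0 0 0 0 1;0 0 0 0 0 0 1;0 0 0 0 0 0 1;0 0 0 0 0 0 1",
)

```text
time_s: 16.03
tcp_pos: [543.8, 225.6, 96.0]
eef_rot: [[-0.905, 0.306, 0.294], [0.215, 0.928, -0.303], [-0.366, -0.211, -0.906]]
contact_force: [-0.4, 1.6, -0.5]
width: 0.588
grasp_force: 40.0
```

```bash
python3 -c "
from h import *
delta(DIAL-N*31,Rt(-30))"
```

```text
t 16.0333 rotvec deg [0.16 0.07 0.29] shift mm in cur axes [-0.42 -0.22  0.96] in target axes [-0.42 -0.22  0.96]
q [ 0.358  0.568  1.509 -0.498  0.942 -0.663] F [-0.39  1.63 -0.55] tool F [ 0.91  1.51 -0.11] tool M [-0.356  0.199 -0.002] w 51.71 g 40.0
```

Emit:
step_arm(
  moves="0 0 0 0 0 0 1;0 0 0 0 0 0 1;0 0 0 0 0 4 1;0 0 0 0 0 4 1;0 0 0 0 0 2 1;0 0 0 0 0 0 1;0 0 0 0 0 0 1;0 0 0 0 0 0 1;0 0 0 0 0 0 1;0 0 0 0 0 0 1",
)

```text
time_s: 16.87
tcp_pos: [543.8, 225.6, 96.0]
eef_rot: [[-0.838, 0.459, 0.294], [0.373, 0.877, -0.303], [-0.397, -0.144, -0.906]]
contact_force: [-0.2, 4.6, -1.5]
width: 0.586
grasp_force: 40.0
```

```bash
python3 -c "
from h import *
delta(DIAL-N*31,Rt(-20))"
```

```text
t 16.8667 rotvec deg [0.16 0.04 0.29] shift mm in cur axes [-0.44 -0.1   0.96] in target axes [-0.44 -0.1   0.96]
q [ 0.358  0.568  1.509 -0.498  0.943 -0.489] F [-0.2   4.56 -1.46] tool F [ 2.45  4.12 -0.11] tool M [-0.614  0.452 -0.117] w 51.53 g 40.0
```

Emit:
step_arm(
  moves="0 0 0 0 0 4 1;0 0 0 0 0 4 1;0 0 0 0 0 4 1;0 0 0 0 0 4 1;0 0 0 0 0 4 1;0 0 0 0 0 4 1;0 0 0 0 0 4 1;0 0 0 0 0 2 1;0 0 0 0 0 0 1;0 0 0 0 0 0 1",
)

```text
time_s: 17.7
tcp_pos: [543.7, 225.5, 96.0]
eef_rot: [[-0.497, 0.816, 0.294], [0.762, 0.573, -0.303], [-0.416, 0.073, -0.907]]
contact_force: [-0.6, 5.3, -1.3]
width: 0.591
grasp_force: 40.0
```

```bash
python3 -c "
from h import *
delta(DIAL-N*31,Rt(10))"
```

```text
t 17.7 rotvec deg [ 0.15 -0.05  0.31] shift mm in cur axes [-0.37  0.22  0.98] in target axes [-0.37  0.23  0.98]
q [ 0.358  0.568  1.509 -0.498  0.943  0.034] F [-0.61  5.25 -1.28] tool F [ 4.84  2.42 -0.61] tool M [-0.14   0.721 -0.057] w 52.02 g 40.0
```

Emit:
step_arm(
  moves="0 0 0 0 0 4 1;0 0 0 0 0 4 1;0 0 0 0 0 4 1;0 0 0 0 0 4 1;0 0 0 0 0 4 1;0 0 0 0 0 4 1;0 0 0 0 0 4 1;0 0 0 0 0 2 1;0 0 0 0 0 0 1;0 0 0 0 0 0 1",
)

```text
time_s: 18.53
tcp_pos: [543.6, 225.4, 96.0]
eef_rot: [[-0.023, 0.956, 0.294], [0.946, 0.116, -0.303], [-0.324, 0.271, -0.907]]
contact_force: [-1.4, 5.7, 0.6]
width: 0.581
grasp_force: 40.0
```

```bash
python3 -c "
from h import *
delta(DIAL-N*31,Rt(40))"
```

```text
t 18.5333 rotvec deg [ 0.09 -0.12  0.34] shift mm in cur axes [-0.17  0.47  0.95] in target axes [-0.17  0.47  0.95]
q [ 0.358  0.568  1.509 -0.498  0.943  0.557] F [-1.42  5.66  0.65] tool F [ 5.17 -0.53 -2.72] tool M [ 0.365  0.738 -0.127] w 51.14 g 40.0
```

Emit:
step_arm(
  moves="0 0 0 0 0 4 1;0 0 0 0 0 4 1;0 0 0 0 0 4 1;0 0 0 0 0 4 1;0 0 0 0 0 4 1;0 0 0 0 0 4 1;0 0 0 0 0 4 1;0 0 0 0 0 2 1;0 0 0 0 0 0 1;0 0 0 0 0 0 1",
)

```text
time_s: 19.37
tcp_pos: [543.6, 225.4, 96.0]
eef_rot: [[0.458, 0.839, 0.294], [0.877, -0.372, -0.303], [-0.145, 0.396, -0.907]]
contact_force: [-2.7, 6.1, 1.2]
width: 0.586
grasp_force: 40.0
```

```bash
python3 -c "
from h import *
delta(DIAL-N*31,Rt(70))"
```

```text
t 19.3667 rotvec deg [ 0.01 -0.14  0.36] shift mm in cur axes [0.11 0.55 0.94] in target axes [0.11 0.55 0.94]
q [ 0.358  0.568  1.509 -0.498  0.943  1.08 ] F [-2.66  6.08  1.17] tool F [ 3.95 -4.03 -3.69] tool M [ 0.839  0.325 -0.098] w 51.53 g 40.0
```

Emit:
step_arm(
  moves="0 0 0 0 0 4 1;0 0 0 0 0 4 1;0 0 0 0 0 4 1;0 0 0 0 0 4 1;0 0 0 0 0 4 1;0 0 0 0 0 4 1;0 0 0 0 0 4 1;0 0 0 0 0 2 1;0 0 0 0 0 0 1;0 0 0 0 0 0 1",
)

```text
time_s: 20.2
tcp_pos: [543.5, 225.5, 95.9]
eef_rot: [[0.816, 0.498, 0.294], [0.574, -0.761, -0.303], [0.073, 0.416, -0.907]]
contact_force: [-2.2, 4.8, 0.1]
width: 0.588
grasp_force: 40.0
```

```bash
python3 -c "
from h import *
delta(DIAL-N*31,Rt(100))"
```

```text
t 20.2 rotvec deg [-0.06 -0.12  0.37] shift mm in cur axes [0.42 0.5  0.94] in target axes [0.43 0.5  0.94]
q [ 0.358  0.568  1.509 -0.498  0.943  1.604] F [-2.24  4.82  0.08] tool F [ 0.94 -4.76 -2.19] tool M [ 0.883 -0.107 -0.15 ] w 51.73 g 40.0
```

Emit:
step_arm(
  moves="0 0 0 0 0 4 1;0 0 0 0 0 4 1;0 0 0 0 0 4 1;0 0 0 0 0 4 1;0 0 0 0 0 4 1;0 0 0 0 0 0.3 1;0 0 0 0 0 0 1;0 0 0 0 0 0 1;0 0 0 0 0 0 1;0 0 0 0 0 0 1",
)

```text
time_s: 21.03
tcp_pos: [543.5, 225.5, 95.9]
eef_rot: [[0.938, 0.184, 0.293], [0.274, -0.913, -0.303], [0.212, 0.364, -0.907]]
contact_force: [-2.6, 5.3, 0.7]
width: 0.59
grasp_force: 40.0
```

```bash
python3 -c "
from h import *
delta(DIAL-N*31,Rt(120))"
```

```text
t 21.0333 rotvec deg [-0.11 -0.08  0.07] shift mm in cur axes [0.6  0.38 0.93] in target axes [0.6  0.37 0.93]
q [ 0.358  0.568  1.509 -0.498  0.943  1.958] F [-2.6   5.32  0.7 ] tool F [-0.83 -5.08 -3.01] tool M [ 0.762 -0.472 -0.025] w 51.92 g 40.0
```

Emit:
step_arm(
  moves="0 0 0 0 0 0 -0.7;0 0 0 0 0 0 -0.7;0 0 0 0 0 0 -0.7;0 0 0 0 0 0 -0.7;0 0 -0.015 0 0 0 -0.7;0 0 -0.02 0 0 0 -0.7;0 0 -0.03 0 0 0 -0.7;0 0 -0.03 0 0 0 -0.7;0 0 -0.03 0 0 0 -0.7;0 0 0 0 0 0 -0.7",
)

```text
time_s: 21.87
tcp_pos: [507.4, 265.1, 214.9]
eef_rot: [[0.936, 0.181, 0.302], [0.273, -0.914, -0.299], [0.222, 0.363, -0.905]]
contact_force: [0.5, 0.3, 0.2]
width: 0.85
grasp_force: 0.0
```

```bash
cat >> h.py <<'E'
KEY=np.array([654.7,175.8,127.])
def Rk():
    r=manip.state()["eef_rot"]; z=np.array([0,0,-1.]);x=r[:,0]*[1,1,0];x/=np.linalg.norm(x)
    return np.c_[x,np.cross(z,x),z]
E
python3 -c "
from h import *
R=Rk();delta(KEY+[0,0,60],R);print(R)"
```

```text
t 21.8667 rotvec deg [ 21.75 -12.68  -2.45] shift mm in cur axes [107.2   98.18  96.46] in target axes [116.29 127.02  27.87]
q [ 0.451  0.419  1.38  -0.441  1.222  1.909] F [0.52 0.28 0.16] tool F [ 0.59 -0.11 -0.07] tool M [ 0.166 -0.201 -0.085] w 74.77 g 0.0
[[ 0.95986135  0.28047495  0.        ]
 [ 0.28047495 -0.95986135  0.        ]
 [ 0.          0.         -1.        ]]
```

Emit:
step_arm(
  moves="0 0 0 5.4 -3.2 -0.6 1;0 0 0 5.4 -3.2 -0.6 1;0 0 0 5.4 -3.2 -0.6 1;0 0 0 5.4 -3.2 -0.6 1;0.023 0.025 0.005 0 0 0 1;0.023 0.025 0.005 0 0 0 1;0.023 0.025 0.005 0 0 0 1;0.023 0.025 0.005 0 0 0 1;0.023 0.025 0.005 0 0 0 1;0 0 0 0 0 0 1",
  grip_force=10,
)

```text
time_s: 22.7
tcp_pos: [655.4, 170.4, 180.4]
eef_rot: [[0.962, 0.273, -0.011], [0.273, -0.962, -0.008], [-0.013, 0.005, -1.0]]
contact_force: [-0.0, -0.2, -0.8]
width: 0.118
grasp_force: 0.0
```

```bash
python3 -c "
from h import *
R=Rk();delta(KEY+[0,0,20],R)
p,d=manip.camera('scene');a,b=230,245
cv2.imwrite('pics/k1.png',cv2.resize(p[b-75:b+45,a-75:a+75],None,fx=5,fy=5))"
```

```text
t 22.7 rotvec deg [0.27 0.74 0.  ] shift mm in cur axes [ 1.23 -5.57 33.37] in target axes [ 0.8  -5.42 33.4 ]
q [ 0.083  0.654  0.982 -0.007  1.517  1.378] F [-0.03 -0.15 -0.83] tool F [-0.06  0.13  0.83] tool M [ 0.01  -0.15   0.013] w 10.41 g 0.0
```

View pics/k1.png

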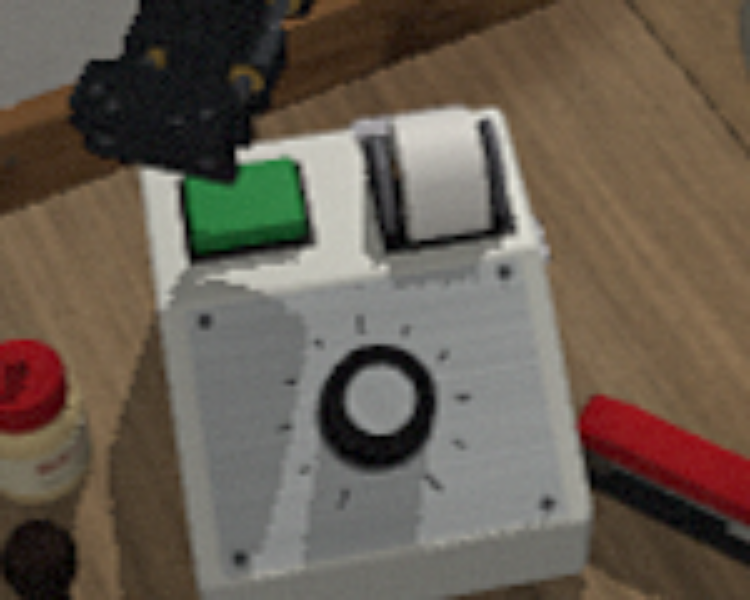

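The dispenser and dial are undisturbed, and the gripper at (170,110) is above and behind the key at (245,205).

Emit:
step_arm(
  moves="0.001 -0.0055 0.005 0.27 0.7 0 1;0 0 0.01 0 0 0 1;0 0 0.01 0 0 0 1;0 0 0.01 0 0 0 1;0 0 0.006 0 0 0 1;0 0 0 0 0 0 1;0 0 0 0 0 0 1;0 0 0 0 0 0 1;0 0 0 0 0 0 1;0 0 0 0 0 0 1",
)

```text
time_s: 23.58
tcp_pos: [651.5, 180.5, 143.0]
eef_rot: [[0.961, 0.277, 0.002], [0.277, -0.961, 0.002], [0.002, -0.001, -1.0]]
contact_force: [-1.2, -0.7, -0.3]
width: 0.004
grasp_force: 0.0
```

```bash
python3 -c "
from h import *
R=Rk();delta(KEY,R)"
```

```text
t 23.5833 rotvec deg [-0.05 -0.14  0.  ] shift mm in cur axes [ 1.73  5.41 16.02] in target axes [ 1.77  5.39 16.02]
q [9.500e-02 6.730e-01 1.055e+00 1.000e-03 1.411e+00 1.385e+00] F [-1.21 -0.74 -0.31] tool F [-1.36  0.38  0.31] tool M [ 0.001 -0.153 -0.005] w 0.31 g 0.0
```

Emit:
step_arm(
  moves="0.0018 0.0054 0 0 0 0 1;0 0 0.004 0 0 0 1;0 0 0.004 0 0 0 1;0 0 0.004 0 0 0 1;0 0 0.003 0 0 0 1;0 0 0.002 0 0 0 1;0 0 0.002 0 0 0 1;0 0 0 0 0 0 1;0 0 0 0 0 0 1;0 0 0 0 0 0 1",
)

```text
time_s: 24.42
tcp_pos: [654.5, 175.8, 123.8]
eef_rot: [[0.961, 0.277, 0.001], [0.277, -0.961, 0.001], [0.001, -0.001, -1.0]]
contact_force: [-2.6, -1.4, 2.8]
width: 0.009
grasp_force: 1.6
```

```bash
python3 -c "
from h import *
R=Rk();delta(KEY-[0,0,6],R)"
```

```text
t 24.4167 rotvec deg [-0.06 -0.08  0.  ] shift mm in cur axes [0.22 0.04 2.79] in target axes [0.23 0.03 2.79]
q [8.800e-02 6.930e-01 1.074e+00 1.000e-03 1.373e+00 1.377e+00] F [-2.58 -1.41  2.76] tool F [-2.87  0.64 -2.76] tool M [-0.103 -0.605 -0.008] w 0.79 g 1.65
```

Emit:
step_arm(
  moves="0 0 0.001 0 0 0 1;0 0 0.001 0 0 0 1;0 0 0.001 0 0 0 1;0 0 0.001 0 0 0 1;0 0 0.001 0 0 0 1;0 0 0.001 0 0 0 1;0 0 0 0 0 0 1;0 0 0 0 0 0 1;0 0 0 0 0 0 1;0 0 0 0 0 0 1",
)

```text
time_s: 25.25
tcp_pos: [654.7, 175.9, 121.6]
eef_rot: [[0.961, 0.277, 0.005], [0.277, -0.961, 0.001], [0.005, -0.0, -1.0]]
contact_force: [-12.3, -3.3, 26.1]
width: 0.004
grasp_force: 13.1
```

```bash
python3 -c "
from h import *
R=Rk();delta(KEY-[0,0,6],R)"
```

```text
t 25.25 rotvec deg [-0.   -0.28  0.  ] shift mm in cur axes [-0.02  0.07  0.6 ] in target axes [-0.02  0.07  0.6 ]
q [8.800e-02 6.940e-01 1.079e+00 1.000e-03 1.364e+00 1.377e+00] F [-12.26  -3.3   26.13] tool F [-12.56  -0.23 -26.19] tool M [ 0.039 -2.187  0.005] w 0.35 g 13.1
```

Emit:
step_arm(
  moves="0 0 -0.003 0 0 0 1;0 0 -0.004 0 0 0 1;0 0 -0.006 0 0 0 1;0 0 -0.01 0 0 0 1;0 0 -0.02 0 0 0 1;0 0 -0.025 0 0 0 1;0 0 -0.025 0 0 0 1;0 0 -0.025 0 0 0 1;0 0 0 0 0 0 1;0 0 0 0 0 0 1",
)

```text
time_s: 26.08
tcp_pos: [654.9, 175.8, 236.9]
eef_rot: [[0.961, 0.277, 0.004], [0.277, -0.961, 0.002], [0.004, -0.001, -1.0]]
contact_force: [-0.3, -0.7, -1.0]
width: 0.006
grasp_force: 0.0
```

```bash
python3 -c "
from h import *
R=Rk();delta(KEY,R)
p,d=manip.camera('scene');a,b=230,245
cv2.imwrite('pics/k2.png',cv2.resize(p[b-75:b+45,a-75:a+75],None,fx=5,fy=5))
q,dd,w=cloud('scene',p,d)
g=cv2.inRange(cv2.cvtColor(p,cv2.COLOR_BGR2HSV),(45,100,60),(80,255,255))>0
g[:180]=0;g[260:]=0;g[:,:140]=0;g[:,290:]=0
print(np.median(w[g&(d>0)],0))"
```

```text
t 26.0833 rotvec deg [-0.04 -0.25  0.  ] shift mm in cur axes [-6.5000e-01  4.0000e-02  1.0988e+02] in target axes [-1.7000e-01 -4.0000e-02  1.0988e+02]
q [0.088 0.616 0.894 0.002 1.627 1.378] F [-0.25 -0.71 -1.02] tool F [-0.44  0.61  1.02] tool M [-0.031 -0.167  0.04 ] w 0.51 g 0.0
[652.03531364 177.76310675 127.99315195]
```

View pics/k2.png

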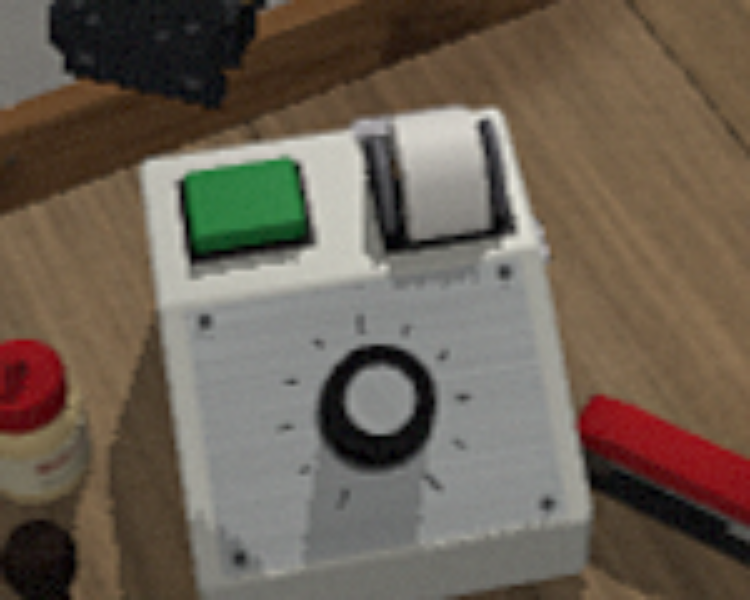

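The key is back up at (245,205) and the dial is unchanged at (378,405). The jar, stamp and stapler are where they were, and the gripper is clear.

```bash
python3 -c "
from rig import manip
print(manip.sign_off())"
```

```text
the job is handed in; nothing more can be done
None
```

The dial was wound back to its stop (confirmed twice by torque), turned up five clicks to rest in notch 5, and the green key was pressed to its bottom and released; the jar, stamp and stapler look unmoved, the arm never went near the letters, and the job was handed in at about 26 s.

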